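# Couple the head to the brass ball and lock it

### The job

Lift the red coupler head by its black handle (lifting slides the handle up and opens the lock), lower the head, without dropping it, over the brass ball until it sits flat on that stand with the handle still up, then press the handle fully down to lock it and let go. The silver and black balls are not the ones; do not knock or shift the brass bell.

Things in the scene. Friction and masses are not known exactly. Their poses are not given: they have to be found in the camera images.
- coupler: Red bell-shaped coupler head, about 0.6 kg, standing mouth down. Origin: centre of the mouth's plane (underside), z up. 84 mm tall, 96 mm wide at the mouth, 62 mm above. Hollow: 86 mm wide at the mouth, 52 mm from 34 mm up to its ceiling at 78 mm. A 22 mm boss on top ends at 94 mm; above it a 12 mm stem carries the black handle bar, which lies along the coupler's own x axis.
- handle (a joint): Handle's slide up, m: 0 = down (locked), 0.030 = up (open, hard stop). Starts at 0 to 0.010. Bar 90 mm long, 18 mm wide and high, centred on the coupler's axis 124 mm above its origin when down, 154 mm when up; pinch across its middle from above. About 2 N of friction, stays where left; lifting the bar draws it up to its stop, then lifts the head. Up, a yellow stem shows.
- brass_stand: Ball stand bolted to the bench, with the brass-coloured ball. Origin: centre of its underside, z up. Grey round base 120 mm wide, 12 mm thick; the coupler's rim rests on its flat top when seated (coupler origin 12 mm above this one). 22 mm neck; ball 40 mm wide, centre 62 mm and top 82 mm up. Two like stands have a silver and a black ball; places vary.
- bell: Brass hand bell standing mouth down on the bench, 90 mm wide, 92 mm tall, 0.6 kg; origin: centre of its underside. A bystander.
Not all that is in view belongs to the job. Of the things that look like the coupler, take the one that is farthest to the robot's left at the start.

How it is judged:
By the outcome, as a careful person would: the job done as asked, in the order asked, and still so for the second after the job is handed in, with the robot touching nothing.
It also fails if it takes over 45 s, if anything falls off the work surface, if the arm or the gripper's body presses on something with over 40 N, if the wrist force passes 120 N, or if a joint passes its speed limit or range.

### The arm

A 7-joint arm with a two-finger parallel gripper is mounted at the origin on the work surface. World frame = base frame: x ahead of the robot, y to its left, z up, the work surface at z = 0. Lengths are in mm, angles in rad, forces in N, time in s.
With the tool pointing down it reaches from about 400 to 850 mm from the base axis. Payload 10.4 kg.
Tool frame: the origin (TCP) lies midway between the tips of the shut fingers; the grasp point (between the pads) lies 19 mm behind it; x points along the fingers, y is the direction in which the jaws open and shut, and the axes are right-handed (so a half turn about x gives the same grasp; the last joint's range is limited). The gripper opens to 87 mm and grips with 3 to 60 N. Pads are 19 mm wide; open, the fingers measure 117 mm over their backs; the gripper's body (75 mm by 190 mm) begins 51 mm behind the grasp point.
Start: joints at [1.089, 0.332, -0.065, 1.46, 0.022, 1.35, -0.088], TCP at [276.819, -560.378, 222.576] pointing down, gripper open.
Joint ranges: [-2.6, 2.6], [-0.5, 2.12], [-1.47, 1.34], [0.16, 2.42], [-1.27, 4.41], [0.06, 2.06], [-2.6, 2.6]. Speed limits (rad/s): [2.22, 2.22, 2.79, 2.79, 3.14, 3.14, 3.14].

### API

Orientations are given as a 3x3 rotation matrix whose columns are the frame's x, y, z axes.
In Python, from cell import arm gives the robot as it stands.
- The arm moves only by the tool apply_moves, never from a script. Its argument "steps" is text: rows parted by semicolons, each of 5 numbers parted by spaces: the shift along the tool's x, y, z in units of 30 mm (1.0 is 30 mm), then the turn about the tool's x in units of 6 degrees (1.0 is 6 degrees), then the opening, from 0 (shut) to 1 (fully open). In form: tx ty tz twist hand; .... A call has exactly 8 rows; each row is the pose to reach, as a shift and turn from the pose commanded when the call began, along the tool's axes at that moment; what a row does not reach only later rows make up. A row lasts 1/8 s, in which the tool goes at most 62.5 mm and 10.7 degrees, less where a joint would pass 70% of its speed; a pose out of reach is approached as far as the arm can. A call with a gripper value outside its range is refused whole. The fingers move at their own pace and stop on an object; the grip force is fixed at half the most. Time passes only in rows, so rows that repeat a pose let the fingers close, or fill a call up. It gives the time, the measured TCP pose, the force and the opening at its end, in the units of the state.
- arm.state(): the state, without advancing time (a new reading comes with each control period).
- arm.get_image(name): name is "side" or "top"; returns the picture (480x640x3 uint8, red, green, blue); there is no depth.
- arm.get_calibration(name): a dict with "mtx" (3x3 intrinsics, pixels), "view" (4x4, takes a point from world to camera coordinates). Camera axes: x right, y up, looking along -z (the intrinsics and any distortion apply to the point x, -y, -z); pixel columns grow to the right and rows downward; lengths in mm; the calibration is good to about 2 mm. A picture is of the moment at which its call begins. get_calibration takes no time and is no camera call.
- arm.finish_job(): hands the job in, once; it reports no verdict.
The state is a dict: "time_s": time; "qpos": joint angles; "qd": joint speeds; "tau": joint torques, N m; "ee_pos": TCP position; "orientation": TCP orientation; "ft_force": force on the tool from outside, world axes, zero at the start; "ft_torque": the same for the moment, N m; "grip_width": finger opening in mm.
Only numpy, scipy, OpenCV 4.12 (cv2) and the standard library are available. Lean on these libraries where they do the work, as an engineer would, in place of code of your own. Each camera call takes 0.05 s, during which the arm holds its last target.

## Working session

There is one attempt and no reset: what is moved stays moved. The work goes in short steps, Python scripts to look and compute and a tool call to move; the robot and the scene stay as the last step left them, time stands still between calls to the robot, and variables do not carry over. Pictures are saved under pics/ and viewed, and the job is handed in when it is done.

Besides the shell and the picture viewer there is one more tool, called after "Emit:" as name(argument=value, ...) on one line, values as JSON. apply_moves: Moves the arm, as the interface text tells. Its arguments: {"type":"object","properties":{"steps":{"type":"string"}},"required":["steps"]}

```bash
ls; mkdir -p pics; python3 - <<'E'
from cell import arm
import cv2
for n in("side","top"):
    cv2.imwrite(f"pics/{n}0.png",arm.get_image(n)[:,:,::-1])
    c=arm.get_calibration(n);print({k:(v.round(3).tolist() if hasattr(v,'round') else v) for k,v in c.items()})
s=arm.state()
print(s)
E
```

```text
pics
{'mtx': [[484.824, 0.0, 316.51], [0.0, 484.824, 235.331], [0.0, 0.0, 1.0]], 'view': [[-0.996, -0.092, -0.007, 488.658], [0.066, -0.768, 0.637, -53.533], [-0.065, 0.634, 0.771, -1046.5], [0.0, 0.0, 0.0, 1.0]]}
{'mtx': [[499.526, 0.0, 317.261], [0.0, 499.526, 242.198], [0.0, 0.0, 1.0]], 'view': [[-0.066, -0.998, -0.001, 18.526], [0.976, -0.065, 0.209, -492.336], [-0.209, 0.013, 0.978, -1093.443], [0.0, 0.0, 0.0, 1.0]]}
{'time_s': 0.1, 'qpos': array([ 1.08939128,  0.33278613, -0.06473319,  1.46085804,  0.02162374,
        1.34990926, -0.08850589]), 'qd': array([ 0.00179474, -0.00250082,  0.00040303, -0.00114318, -0.00059931,
       -0.00073135, -0.00062462]), 'tau': array([ 2.04122545e-03, -6.24541283e+01,  2.49492220e-02, -3.90720999e+01,
       -6.13580877e-02,  3.65011103e-02,  9.07065919e-05]), 'ee_pos': array([ 276.65011479, -560.04636218,  221.8473364 ]), 'orientation': array([[-6.22209756e-04,  4.42921427e-01, -8.96560217e-01],
       [ 1.10045954e-03, -8.96559544e-01, -4.42921858e-01],
       [-9.99999201e-01, -1.26221854e-03,  7.04309866e-05]]), 'ft_force': array([-0.05642854, -0.19042503,  0.03983864]), 'ft_torque': array([ 0.00853946,  0.03951293, -0.00203142]), 'grip_width': 87.11322653160023}
```

View pics/side0.png

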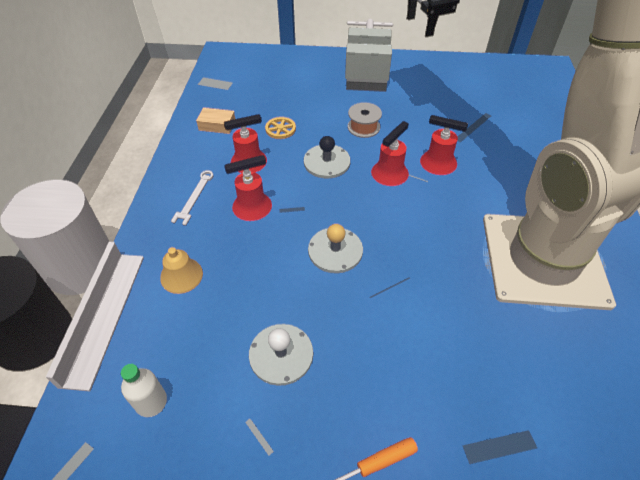

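View pics/top0.png

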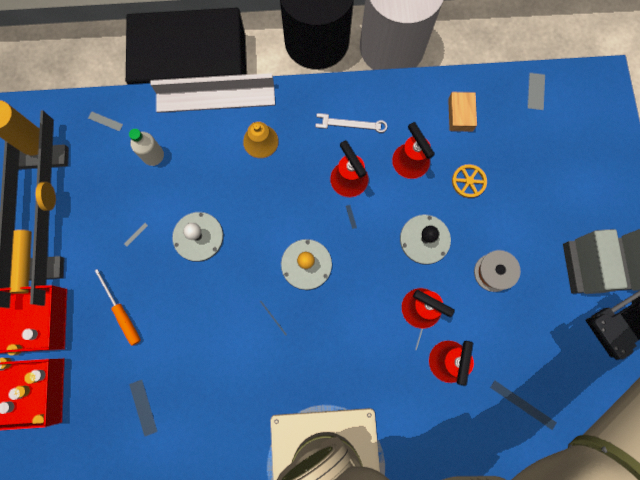

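Side and top views show four red couplers, at top-view pixels A (350,172), B (412,155), C (425,307) and D (452,361). In the top view, image-left is the robot's left (+y), so A (side view ~(250,190)) should be the one. The brass ball is at top (306,261) and side (336,233). The brass bell is at top (260,138). Next I'll measure these.

```bash
cat > h.py <<'E'
import numpy as np,cv2
from cell import arm
C={n:arm.get_calibration(n) for n in("side","top")}
def ray(n,p):
    c=C[n];K=np.array(c["mtx"]);V=np.array(c["view"]);R=V[:3,:3];t=V[:3,3]
    d=np.linalg.inv(K)@np.array([p[0],p[1],1.]);d=np.array([d[0],-d[1],-d[2]])
    d=R.T@d;return -R.T@t,d/np.linalg.norm(d)
def plane(n,p,z):
    o,d=ray(n,p);return o+d*(z-o[2])/d[2]
def tri(ps,pt):
    o1,d1=ray("side",ps);o2,d2=ray("top",pt)
    A=np.stack([d1,-d2],1);k=np.linalg.lstsq(A,o2-o1,rcond=None)[0]
    a=o1+k[0]*d1;b=o2+k[1]*d2;return (a+b)/2,np.linalg.norm(a-b)
def proj(n,P):
    c=C[n];V=np.array(c["view"]);q=V[:3,:3]@np.asarray(P,float)+V[:3,3];q=np.array([q[0],-q[1],-q[2]])
    u=np.array(c["mtx"])@q;return u[:2]/u[2]
def blob(mask,box):
    x0,y0,x1,y1=box;m=np.zeros(mask.shape,np.uint8);m[y0:y1,x0:x1]=mask[y0:y1,x0:x1]
    cs,_=cv2.findContours(m,cv2.RETR_EXTERNAL,cv2.CHAIN_APPROX_NONE);return max(cs,key=cv2.contourArea)
E
python3 - <<'E'
from h import *
I={n:cv2.imread(f"pics/{n}0.png") for n in("side","top")}
for nm,p in dict(A=(350,180),B=(410,160),C=(420,310),D=(448,362)).items(): print(nm,plane("top",p,30).round())
H={n:cv2.cvtColor(I[n],cv2.COLOR_BGR2HSV) for n in I}
dark={n:((H[n][:,:,2]<60)*255).astype(np.uint8) for n in I}
br={n:cv2.inRange(H[n],(12,120,120),(28,255,255)) for n in I}
gr={n:cv2.inRange(H[n],(0,0,120),(179,60,255))|cv2.inRange(H[n],(30,0,120),(95,80,255)) for n in I}
rd={n:cv2.inRange(H[n],(0,150,60),(8,255,255))|cv2.inRange(H[n],(172,150,60),(179,255,255)) for n in I}
hb={"side":(215,150,275,180),"top":(330,135,372,182)}
rc={}
for n in I:
    c=blob(dark[n],hb[n]);r=cv2.minAreaRect(c);print(n,"bar",r);rc[n]=r
    bx=cv2.boxPoints(r);
    m=[(bx[i]+bx[(i+1)%4])/2 for i in range(4)];print(np.round(m,1).tolist())
print("bar",tri(rc["side"][0],rc["top"][0]))
bb={"side":(322,220,350,245),"top":(294,248,320,272)};q={}
for n in I:
    c=blob(br[n],bb[n]);q[n]=cv2.minEnclosingCircle(c);print(n,q[n],cv2.boundingRect(c))
print("ball",tri(q["side"][0],q["top"][0]))
sb={"side":(300,222,370,275),"top":(275,235,337,295)}
for n in I:
    c=blob(gr[n]|br[n],sb[n]);e=cv2.fitEllipse(cv2.convexHull(c));print("base",n,e,plane(n,e[0],10))
cb={"side":(225,150,278,222),"top":(325,140,371,200)}
for n in I:
    c=blob(rd[n],cb[n]);print("red",n,cv2.boundingRect(c))
for n in I:
    x0,y0,x1,y1={"side":(190,100,320,230),"top":(290,90,440,215)}[n]
    cv2.imwrite(f"pics/crop_{n}.png",cv2.resize(I[n][y0:y1,x0:x1],None,fx=4,fy=4,interpolation=cv2.INTER_CUBIC))
E
```

```text
A [ 644. -103.   30.]
B [ 686. -252.   30.]
C [ 324. -237.   30.]
D [ 206. -287.   30.]
side bar ((245.00064086914062, 164.0738983154297), (8.604414939880371, 39.75957489013672), 75.46554565429688)
[[243.89999389648438, 159.89999389648438], [264.20001220703125, 159.10000610351562], [246.10000610351562, 168.1999969482422], [225.8000030517578, 169.10000610351562]]
top bar ((352.5970153808594, 158.93824768066406), (39.95887756347656, 8.436614990234375), 57.528804779052734)
[[341.8999938964844, 142.10000610351562], [356.20001220703125, 156.6999969482422], [363.29998779296875, 175.8000030517578], [349.0, 161.1999969482422]]
bar (array([ 655.88592151, -103.09508942,  134.36012246]), np.float64(1.9496722613327453))
side ((335.55712890625, 232.4600067138672), 8.582267761230469) (328, 224, 17, 17)
top ((305.32550048828125, 259.7550354003906), 8.438080787658691) (297, 252, 17, 17)
ball (array([449.87953627,  15.64716951,  65.9561544 ]), np.float64(2.295812292463586))
base side ((335.1244812011719, 248.61077880859375), (48.72184753417969, 54.06396484375), 92.5716323852539) [448.48748905  15.10376354  10.        ]
base top ((305.9158020019531, 264.0276184082031), (49.74575424194336, 50.35729217529297), 94.24403381347656) [450.73863581  15.44087355  10.        ]
red side (233, 164, 39, 57)
red top (331, 156, 37, 41)
```

```bash
python3 -c "
import cv2,numpy as np
a=cv2.imread('pics/crop_side.png');b=cv2.imread('pics/crop_top.png')
h=500
o=np.zeros((h,800,3),np.uint8)
a=cv2.resize(a,(380,380));b=cv2.resize(b,(415,346));o[:380,:380]=a;o[:346,385:800]=b
cv2.imwrite('pics/crop.png',o[:385])"
```

```text
(no output)
```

View pics/crop.png

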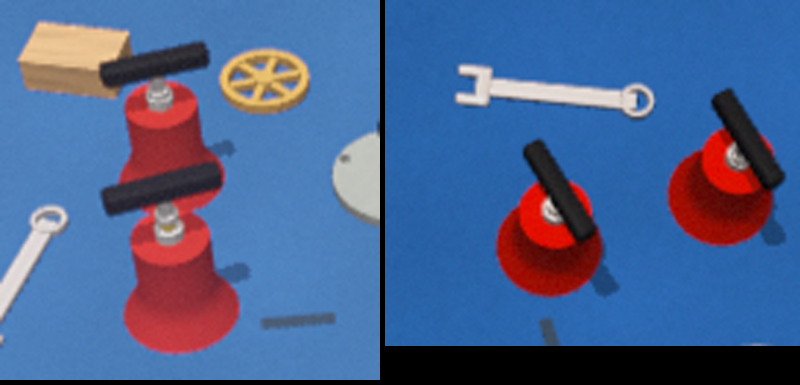

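The crop confirms A: it is the front-left red head in the top view, with y≈-103 against -237 to -287 for the other three. Its bar is slightly raised. The brass ball triangulates to (450, 16, 66) and the given centre height is 62, so that agrees within the calibration error. Next I'll get the rim centre, the bar direction and the move numbers.

```bash
cat >> h.py <<'E'
def rel(target):
    s=arm.state();return s["orientation"].T@(np.asarray(target)-s["ee_pos"])/30
E
python3 - <<'E'
from h import *
I={n:cv2.imread(f"pics/{n}0.png") for n in("side","top")}
for n,b in {"side":(225,150,278,222),"top":(325,140,371,200)}.items():
    h=cv2.cvtColor(I[n],cv2.COLOR_BGR2HSV)
    rd=cv2.inRange(h,(0,130,40),(8,255,255))|cv2.inRange(h,(172,130,40),(179,255,255))
    c=blob(rd,b)[:,0,:].astype(float)
    top=200 if n=="side" else 178
    P=np.array([plane(n,p,2)[:2] for p in c if p[1]>top])
    A=np.c_[2*P,np.ones(len(P))];x=np.linalg.lstsq(A,(P**2).sum(1),rcond=None)[0]
    print(n,len(P),x[:2],np.sqrt(x[2]+x[0]**2+x[1]**2), "fixed-r:")
    from scipy.optimize import least_squares
    print(least_squares(lambda c:np.hypot(*(P-c).T)-48,[650,-103]).x)
e={"top":[(345.5,142),(359.9,175)],"side":[(264.2-0,159.1),(225.8,169.1)]}
for n,a,b in(("top",(341.9,142.1),(363.3,175.8)),("side",(264.2,159.1),(225.8,169.1))):
    p,q=plane(n,a,131),plane(n,b,131);print(n,p,q,np.hypot(*(p-q)[:2]),np.degrees(np.arctan2((p-q)[1],(p-q)[0])))
for z in(126,129,132): print(z,plane("side",(245,164.07),z),plane("top",(352.6,158.94),z))
E
```

```text
side 58 [ 655.08579949 -103.93060151] 44.954438957148874 fixed-r:
[ 655.39237978 -107.56462812]
top 51 [ 658.16190721 -103.15012893] 44.91787114701256 fixed-r:
[ 662.09555287 -103.41304189]
top [699.46649659 -82.9761574  131.        ] [ 617.56671944 -123.77445826  131.        ] 91.49904289413425 26.48014969871475
side [ 616.86538113 -125.79529533  131.        ] [694.31412679 -86.99243748 131.        ] 86.62545805305842 -153.38851772664518
126 [ 657.60407184 -111.73513434  126.        ] [ 660.17752122 -104.03107745  126.        ]
129 [ 656.62205438 -108.47943291  129.        ] [ 659.01058429 -103.73061838  129.        ]
132 [ 655.64003693 -105.22373149  132.        ] [ 657.84364736 -103.4301593   132.        ]
```

```bash
python3 - <<'E'
from h import *
print(rel((657,-104,222)),rel((657,-104,113)))
E
```

```text
[ 3.75132275e-03 -8.01359325e+00 -1.80999822e+01] [  3.63708175  -8.00900719 -18.10023813]
```

Emit:
apply_moves(steps="0 -0.6 -1.3 0 1; 0 -1.4 -3.1 0 1; 0 -2.2 -4.9 0 1; 0 -3 -6.7 0 1; 0 -3.8 -8.5 0 1; 0 -4.6 -10.3 0 1; 0 -5.3 -12 0 1; 0 -6.1 -13.8 0 1")

```text
time_s: 1.1
ee_pos: [567.7, -211.8, 222.3]
orientation: [[-0.0, 0.442, -0.897], [-0.0, -0.897, -0.442], [-1.0, -0.0, 0.0]]
ft_force: [0.7, -0.2, 0.3]
grip_width: 87.3
```

```bash
python3 - <<'E'
from h import *
s=arm.state();print(s["time_s"],s["ee_pos"],s["orientation"].round(4).tolist());print(rel((657,-104,222)),rel((657,-104,113)))
E
```

```text
1.1 [ 567.65297277 -211.81820281  222.30431406] [[-0.0004, 0.4422, -0.8969], [-0.0002, -0.8969, -0.4422], [-1.0, -0.0, 0.0005]]
[ 0.00821296 -1.90663195 -4.2604078 ] [ 3.64154591 -1.90659694 -4.26207012]
```

Emit:
apply_moves(steps="0 -0.8 -1.7 0 1; 0 -1.5 -3.2 0 1; 0 -1.9 -4.2 0 1; 0 -1.9 -4.28 0 1; 0.5 -1.9 -4.28 0 1; 1.2 -1.9 -4.28 0 1; 1.8 -1.9 -4.28 0 1; 1.8 -1.9 -4.28 0 1")

```text
time_s: 2.1
ee_pos: [655.4, -106.0, 166.5]
orientation: [[-0.003, 0.442, -0.897], [-0.0, -0.897, -0.442], [-1.0, -0.001, 0.003]]
ft_force: [-0.8, -0.2, -0.2]
grip_width: 87.1
```

```bash
python3 - <<'E'
from h import *
s=arm.state();print(s["time_s"],s["ee_pos"],rel((657,-104,113)))
for n in C: 
    im=arm.get_image(n)[:,:,::-1].copy(); u=proj(n,s["ee_pos"]);print(n,u)
    cv2.circle(im,tuple(int(v) for v in u),2,(0,255,0),-1)
    x,y=map(int,u);cv2.imwrite(f"pics/{n}1.png",cv2.resize(im[max(y-70,0):y+80,x-70:x+70],None,fx=3.5,fy=3.5))
a=cv2.imread("pics/side1.png");b=cv2.imread("pics/top1.png");h=max(len(a),len(b))
p=lambda i:cv2.copyMakeBorder(i,0,h-len(i),0,0,0)
o=np.hstack([p(a),p(b)]);cv2.imwrite("pics/p1.png",cv2.resize(o,None,fx=.8,fy=.8))
E
```

```text
2.1 [ 655.41704718 -105.96903472  166.48767644] [ 1.78273974 -0.03303172 -0.08156461]
side [243.19827286 151.6270417 ]
top [354.97580339 153.93273887]
```

View pics/p1.png

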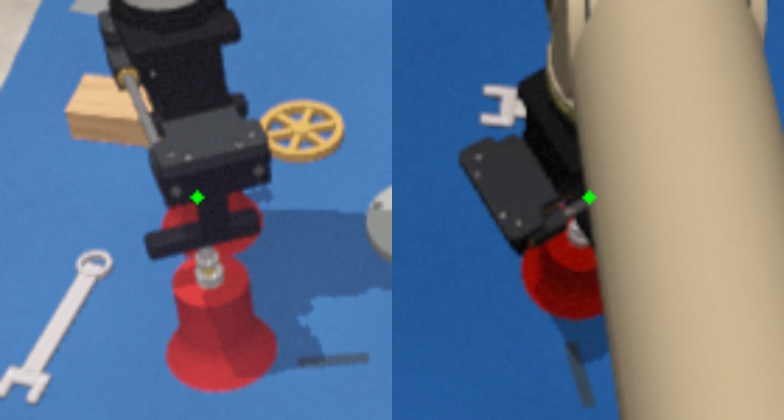

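The side view shows the fingers straddling the bar, with the TCP dot above its middle. Next: descend and close.

Emit:
apply_moves(steps="0.9 0 -0.05 0 1; 1.75 0 -0.05 0 1; 1.75 0 -0.05 0 1; 1.75 0 -0.05 0 0.1; 1.75 0 -0.05 0 0.1; 1.75 0 -0.05 0 0.1; 1.75 0 -0.05 0 0.1; 1.75 0 -0.05 0 0.1")

```text
time_s: 3.2
ee_pos: [658.2, -104.3, 116.1]
orientation: [[0.0, 0.443, -0.897], [-0.0, -0.897, -0.443], [-1.0, 0.0, -0.0]]
ft_force: [-0.7, -0.8, -1.2]
grip_width: 45.0
```

```bash
python3 - <<'E'
from h import *
s=arm.state();print(s["time_s"],s["ee_pos"],s["ft_force"],s["grip_width"])
E
```

```text
3.2 [ 658.20303162 -104.34847759  116.1386388 ] [-0.70662959 -0.78816384 -1.21145567] 44.97515615720689
```

Emit:
apply_moves(steps="0 0 0 0 0; 0 0 0 0 0; 0 0 0 0 0; 0 0 0 0 0; 0 0 0 0 0; 0 0 0 0 0; 0 0 0 0 0; 0 0 0 0 0")

```text
time_s: 4.2
ee_pos: [658.1, -104.2, 116.0]
orientation: [[-0.0, 0.443, -0.897], [0.0, -0.897, -0.443], [-1.0, -0.0, 0.0]]
ft_force: [-1.8, 2.1, 0.3]
grip_width: 17.7
```

```bash
python3 - <<'E'
from h import *
s=arm.state();print(s["time_s"],s["ee_pos"],s["ft_force"],s["ft_torque"],s["grip_width"])
E
```

```text
4.2 [ 658.13827554 -104.18323045  116.01204272] [-1.80077522  2.09497083  0.25838904] [ 0.51321284  0.34865752 -0.01686065] 17.688909543857317
```

Emit:
apply_moves(steps="-0.2 0 0 0 0; -0.4 0 0 0 0; -0.6 0 0 0 0; -0.8 0 0 0 0; -1 0 0 0 0; -1.3 0 0 0 0; -1.6 0 0 0 0; -1.6 0 0 0 0")

```text
time_s: 5.2
ee_pos: [658.8, -104.4, 165.2]
orientation: [[0.002, 0.443, -0.897], [-0.0, -0.897, -0.443], [-1.0, 0.001, -0.002]]
ft_force: [-1.0, 0.7, -6.2]
grip_width: 17.8
```

```bash
python3 - <<'E'
from h import *
s=arm.state();print(s["time_s"],s["ee_pos"],s["ft_force"],s["ft_torque"],s["grip_width"])
cv2.imwrite("pics/side2.png",cv2.resize(arm.get_image("side")[60:260,150:400,::-1],None,fx=3,fy=3))
E
```

```text
5.2 [ 658.76042644 -104.36260591  165.2188869 ] [-0.96150321  0.74277406 -6.20741663] [-0.0849629   0.05402857 -0.01787727] 17.764857568355755
```

View pics/side2.png

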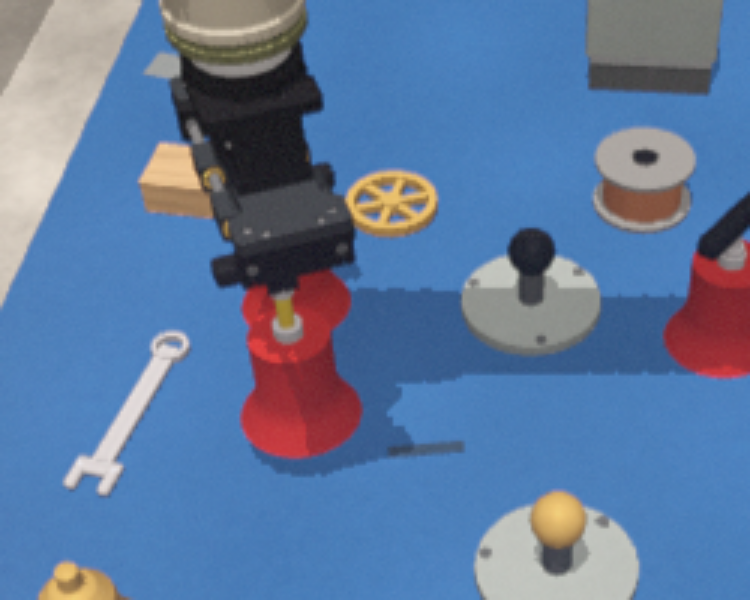

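The handle is up (yellow stem visible at (285,305) in the crop) and the head is off the bench. The force is -6.2 N, which is about its weight.

Emit:
apply_moves(steps="-0.4 0 0 0 0; -0.9 0 0 0 0; -1.4 0 0 0 0; -1.9 0 0 0 0; -2.4 0 0 0 0; -2.8 0 0 0 0; -3 0 0 0 0; -3 0 0 0 0")

```text
time_s: 6.25
ee_pos: [658.3, -104.3, 254.3]
orientation: [[0.0, 0.443, -0.897], [-0.0, -0.897, -0.443], [-1.0, 0.0, -0.0]]
ft_force: [-0.2, 1.1, -7.7]
grip_width: 18.0
```

Emit:
apply_moves(steps="0 -0.3 0.2 0 0; 0 -0.9 0.6 0 0; 0 -1.8 1.2 0 0; 0 -2.7 1.8 0 0; 0 -3.6 2.4 0 0; 0 -4.5 3 0 0; 0 -5.2 3.5 0 0; 0 -5.6 3.75 0 0")

```text
time_s: 7.25
ee_pos: [481.4, -2.7, 253.9]
orientation: [[-0.0, 0.444, -0.896], [-0.001, -0.896, -0.444], [-1.0, 0.001, 0.0]]
ft_force: [-0.3, -0.9, -5.8]
grip_width: 17.7
```

```bash
python3 - <<'E'
from h import *
s=arm.state();print(s["time_s"],s["ee_pos"],s["ft_force"],s["grip_width"],rel((450.5,15.4,s["ee_pos"][2])))
a=cv2.resize(arm.get_image("side")[60:290,200:450,::-1],None,fx=1.6,fy=1.6);b=cv2.resize(arm.get_image("top")[100:330,200:450,::-1],None,fx=1.6,fy=1.6)
cv2.imwrite("pics/p3.png",np.hstack([a,b]))
E
```

```text
7.25 [481.39484152  -2.71023206 253.85879312] [-0.28467875 -0.91797922 -5.78955187] 17.683345656989214 [-2.97051714e-04 -9.97828687e-01  6.55214790e-01]
```

View pics/p3.png

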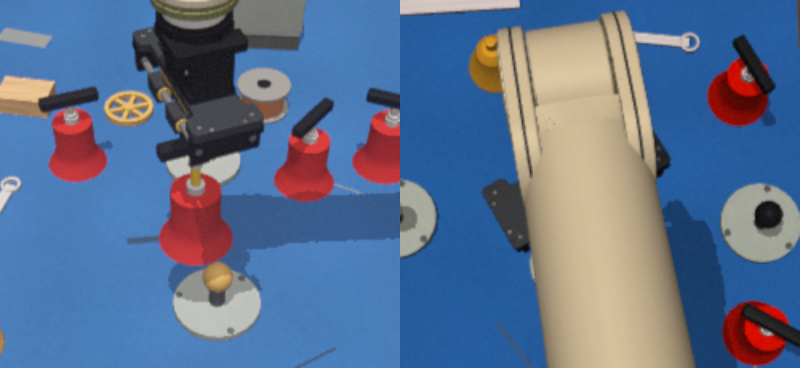

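Side view: the head is held upright with the handle up, rim at about (196,245) in the crop, and clear above the ball at (217,277). The top view is blocked by the arm. Next: move over the ball.

Emit:
apply_moves(steps="0 -0.2 0.1 0 0; 0 -0.5 0.3 0 0; 0 -0.8 0.5 0 0; 0 -0.95 0.6 0 0; 0 -0.97 0.65 0 0; 0 -0.97 0.65 0 0; 0 -0.97 0.65 0 0; 0 -0.97 0.65 0 0")

```text
time_s: 8.35
ee_pos: [452.6, 13.9, 254.0]
orientation: [[-0.0, 0.443, -0.897], [0.0, -0.897, -0.443], [-1.0, -0.0, 0.0]]
ft_force: [0.1, -1.0, -6.5]
grip_width: 17.8
```

```bash
cat > rim.py <<'E'
from h import *
import sys
s=arm.state();print(s["time_s"],s["ee_pos"],s["ft_force"],s["grip_width"])
im=arm.get_image("side")[:,:,::-1].copy();tag=sys.argv[1]
cv2.imwrite(f"pics/s{tag}_raw.png",im)
h=cv2.cvtColor(im,cv2.COLOR_BGR2HSV)
rd=cv2.inRange(h,(0,130,40),(8,255,255))|cv2.inRange(h,(172,130,40),(179,255,255))
x,y=map(int,proj("side",s["ee_pos"]-np.array([0,0,100])))
c=blob(rd,(x-45,y-60,x+45,y+70));print(cv2.boundingRect(c),x,y)
c=c[:,0,:]
ws=[(r,c[c[:,1]==r][:,0].min(),c[c[:,1]==r][:,0].max()) for r in range(c[:,1].min(),c[:,1].max()+1)]
print([(int(a),int(b),int(d),(b+d)/2) for a,b,d in ws][::3])
# expected silhouette centre column for a vertical axis through a point
for z in(0,30,60,90,120,150): print(z,proj("side",(450.,15.4,z)).round(1),end=' ')
print()
cv2.imwrite(f"pics/s{tag}.png",cv2.resize(im[100:290,240:440],None,fx=3,fy=3))
E
python3 rim.py 4
```

```text
8.35 [452.6376473   13.85022452 253.98201118] [ 0.14931534 -0.98468387 -6.53889783] 17.807813802029827
(313, 175, 46, 58) 334 202
[(175, 333, 341, np.float64(337.0)), (178, 324, 347, np.float64(335.5)), (181, 322, 350, np.float64(336.0)), (184, 321, 352, np.float64(336.5)), (187, 321, 352, np.float64(336.5)), (190, 321, 352, np.float64(336.5)), (193, 321, 351, np.float64(336.0)), (196, 321, 351, np.float64(336.0)), (199, 321, 351, np.float64(336.0)), (202, 321, 351, np.float64(336.0)), (205, 317, 353, np.float64(335.0)), (208, 315, 355, np.float64(335.0)), (211, 314, 357, np.float64(335.5)), (214, 313, 358, np.float64(335.5)), (217, 313, 358, np.float64(335.5)), (220, 314, 357, np.float64(335.5)), (223, 315, 356, np.float64(335.5)), (226, 318, 353, np.float64(335.5)), (229, 322, 349, np.float64(335.5)), (232, 329, 342, np.float64(335.5))]
0 [334.3 251.5] 30 [334.6 242.9] 60 [334.9 234. ] 90 [335.2 224.7] 120 [335.6 214.9] 150 [335.9 204.7]
```

View pics/s4.png

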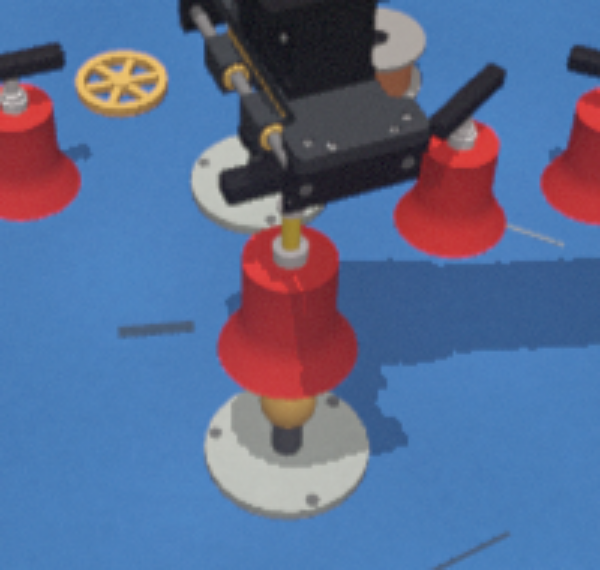

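Side view: the head's columns are centred on 335.5, and the ball's axis projects to 335.5 at that height. Both positions carry the same camera bias, and they agree with the robot reading to about 1 mm. Next: lower it.

Emit:
apply_moves(steps="0.3 0 0 0 0; 0.7 0 0 0 0; 1.1 0 0 0 0; 1.5 0 0 0 0; 1.9 0 0 0 0; 2.3 0 0 0 0; 2.6 0 0 0 0; 2.6 0 0 0 0")

```text
time_s: 9.4
ee_pos: [452.1, 13.9, 175.4]
orientation: [[-0.001, 0.443, -0.897], [0.0, -0.897, -0.443], [-1.0, -0.001, 0.001]]
ft_force: [-0.1, 0.5, -5.9]
grip_width: 17.8
```

```bash
python3 rim.py 5
```

```text
9.4 [452.14271957  13.90608312 175.35190485] [-0.12319068  0.49178302 -5.87924182] 17.77996167500033
(314, 203, 43, 54) 334 228
[(203, 332, 332, np.float64(332.0)), (206, 325, 346, np.float64(335.5)), (209, 322, 348, np.float64(335.0)), (212, 321, 350, np.float64(335.5)), (215, 321, 350, np.float64(335.5)), (218, 321, 350, np.float64(335.5)), (221, 321, 350, np.float64(335.5)), (224, 321, 349, np.float64(335.0)), (227, 321, 349, np.float64(335.0)), (230, 318, 351, np.float64(334.5)), (233, 316, 354, np.float64(335.0)), (236, 314, 355, np.float64(334.5)), (239, 314, 356, np.float64(335.0)), (242, 314, 356, np.float64(335.0)), (245, 315, 355, np.float64(335.0)), (248, 316, 354, np.float64(335.0)), (251, 319, 351, np.float64(335.0)), (254, 324, 346, np.float64(335.0))]
0 [334.3 251.5] 30 [334.6 242.9] 60 [334.9 234. ] 90 [335.2 224.7] 120 [335.6 214.9] 150 [335.9 204.7]
```

View pics/s5.png

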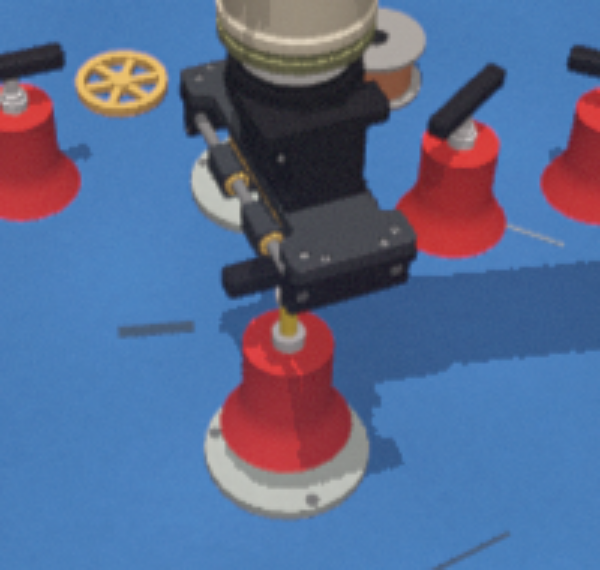

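The head is over the ball with the rim about 24 mm above the base. It is centred (335 against 334.6) and there is no contact force. Next: creep down.

Emit:
apply_moves(steps="0.1 0 0 0 0; 0.2 0 0 0 0; 0.3 0 0 0 0; 0.4 0 0 0 0; 0.5 0 0 0 0; 0.57 0 0 0 0; 0.6 0 0 0 0; 0.6 0 0 0 0")

```text
time_s: 10.45
ee_pos: [452.5, 13.9, 158.0]
orientation: [[0.0, 0.443, -0.897], [-0.0, -0.897, -0.443], [-1.0, 0.0, 0.0]]
ft_force: [0.4, -0.9, -6.9]
grip_width: 17.7
```

Emit:
apply_moves(steps="0.02 0 0 0 0; 0.04 0 0 0 0; 0.06 0 0 0 0; 0.08 0 0 0 0; 0.1 0 0 0 0; 0.1 0 0 0 0; 0.1 0 0 0 0; 0.1 0 0 0 0")

```text
time_s: 11.45
ee_pos: [452.6, 13.9, 155.1]
orientation: [[0.0, 0.443, -0.897], [-0.0, -0.897, -0.443], [-1.0, 0.0, -0.0]]
ft_force: [-0.2, -0.4, -5.8]
grip_width: 17.7
```

```bash
python3 rim.py 6
```

```text
11.45 [452.55516738  13.92745367 155.06714301] [-0.22572761 -0.35344907 -5.8246473 ] 17.666792144030865
(313, 210, 43, 53) 333 234
[(210, 331, 332, np.float64(331.5)), (213, 325, 345, np.float64(335.0)), (216, 322, 348, np.float64(335.0)), (219, 321, 349, np.float64(335.0)), (222, 321, 349, np.float64(335.0)), (225, 321, 349, np.float64(335.0)), (228, 322, 349, np.float64(335.5)), (231, 322, 349, np.float64(335.5)), (234, 321, 349, np.float64(335.0)), (237, 317, 352, np.float64(334.5)), (240, 315, 354, np.float64(334.5)), (243, 314, 355, np.float64(334.5)), (246, 314, 355, np.float64(334.5)), (249, 314, 355, np.float64(334.5)), (252, 315, 354, np.float64(334.5)), (255, 317, 352, np.float64(334.5)), (258, 320, 349, np.float64(334.5)), (261, 326, 343, np.float64(334.5))]
0 [334.3 251.5] 30 [334.6 242.9] 60 [334.9 234. ] 90 [335.2 224.7] 120 [335.6 214.9] 150 [335.9 204.7]
```

View pics/s6.png

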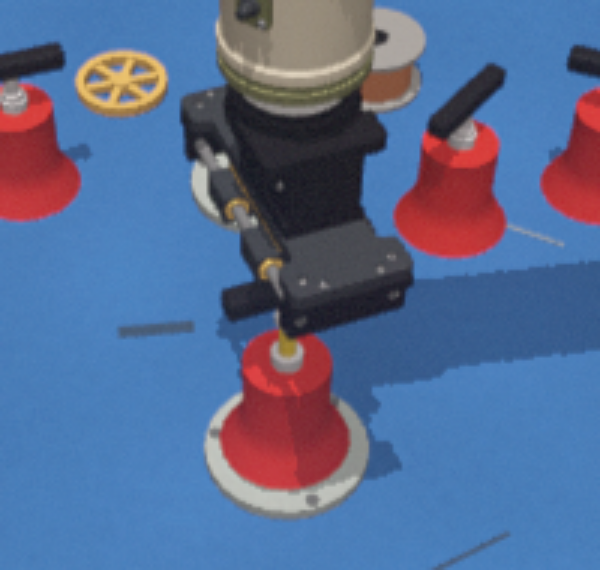

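Emit:
apply_moves(steps="0.02 0 0 0 0; 0.04 0 0 0 0; 0.06 0 0 0 0; 0.07 0 0 0 0; 0.07 0 0 0 0; 0.07 0 0 0 0; 0.07 0 0 0 0; 0.07 0 0 0 0")

```text
time_s: 12.5
ee_pos: [452.6, 13.9, 153.0]
orientation: [[0.0, 0.443, -0.897], [-0.0, -0.897, -0.443], [-1.0, 0.0, -0.0]]
ft_force: [0.1, -0.8, -5.6]
grip_width: 17.6
```

Emit:
apply_moves(steps="0.02 0 0 0 0; 0.04 0 0 0 0; 0.06 0 0 0 0; 0.06 0 0 0 0; 0.06 0 0 0 0; 0.06 0 0 0 0; 0.06 0 0 0 0; 0.06 0 0 0 0")

```text
time_s: 13.5
ee_pos: [452.6, 13.9, 151.2]
orientation: [[0.0, 0.443, -0.897], [-0.0, -0.897, -0.443], [-1.0, 0.0, -0.0]]
ft_force: [-0.3, 0.4, -6.6]
grip_width: 17.9
```

Emit:
apply_moves(steps="0.02 0 0 0 0; 0.04 0 0 0 0; 0.06 0 0 0 0; 0.06 0 0 0 0; 0.06 0 0 0 0; 0.06 0 0 0 0; 0.06 0 0 0 0; 0.06 0 0 0 0")

```text
time_s: 14.5
ee_pos: [452.7, 14.1, 149.5]
orientation: [[0.0, 0.443, -0.897], [0.0, -0.897, -0.443], [-1.0, 0.0, -0.0]]
ft_force: [-1.5, 0.7, 1.2]
grip_width: 17.8
```

Emit:
apply_moves(steps="0.02 0 0 0 0; 0.04 0 0 0 0; 0.05 0 0 0 0; 0.05 0 0 0 0; 0.05 0 0 0 0; 0.05 0 0 0 0; 0.05 0 0 0 0; 0.05 0 0 0 0")

```text
time_s: 15.5
ee_pos: [452.5, 13.9, 147.8]
orientation: [[-0.0, 0.443, -0.897], [-0.0, -0.897, -0.443], [-1.0, 0.0, 0.0]]
ft_force: [-0.8, 1.4, -0.5]
grip_width: 18.0
```

```bash
python3 rim.py 7
```

```text
15.5 [452.5249326   13.92255481 147.81104063] [-0.78308312  1.4444231  -0.45269923] 17.968377861088914
(314, 212, 42, 52) 333 237
[(212, 330, 332, np.float64(331.0)), (215, 324, 346, np.float64(335.0)), (218, 322, 348, np.float64(335.0)), (221, 321, 349, np.float64(335.0)), (224, 321, 349, np.float64(335.0)), (227, 321, 349, np.float64(335.0)), (230, 321, 349, np.float64(335.0)), (233, 322, 349, np.float64(335.5)), (236, 320, 349, np.float64(334.5)), (239, 317, 352, np.float64(334.5)), (242, 315, 354, np.float64(334.5)), (245, 314, 355, np.float64(334.5)), (248, 314, 355, np.float64(334.5)), (251, 314, 355, np.float64(334.5)), (254, 316, 354, np.float64(335.0)), (257, 318, 351, np.float64(334.5)), (260, 322, 348, np.float64(335.0)), (263, 329, 340, np.float64(334.5))]
0 [334.3 251.5] 30 [334.6 242.9] 60 [334.9 234. ] 90 [335.2 224.7] 120 [335.6 214.9] 150 [335.9 204.7]
```

View pics/s7.png

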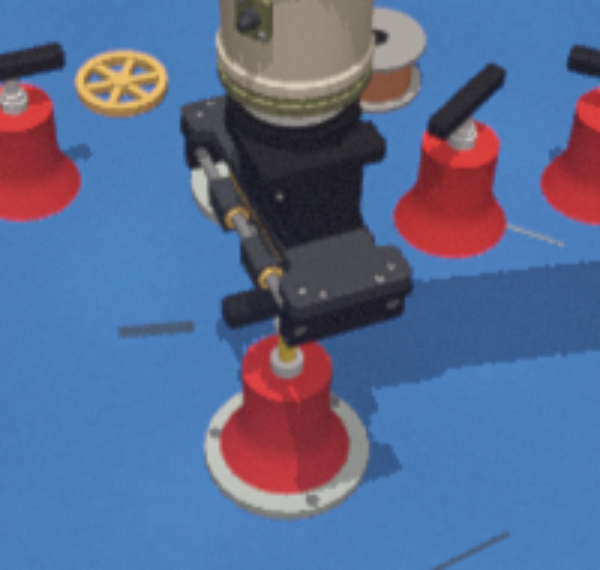

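```bash
python3 - <<'E'
from h import *
t=np.linspace(0,6.28,200)
for z in(12,17,20):
    P=np.array([proj("side",(450+48*np.cos(a),15.4+48*np.sin(a),z)) for a in t]);print(z,P.min(0),P.max(0))
E
```

```text
12 [312.41823782 231.25027111] [356.50861762 265.96214779]
17 [312.38602987 229.80952034] [356.63797497 264.56599095]
20 [312.36659172 228.94014035] [356.71604561 263.72323329]
```

The weight came off the wrist at TCP z≈149.5 (force from -6.6 to about 0), where I expected 151. The head is upright on the base and the yellow stem still shows, so it is seated with the handle up. Next: press down.

Emit:
apply_moves(steps="0.1 0 0 0 0; 0.25 0 0 0 0; 0.4 0 0 0 0; 0.55 0 0 0 0; 0.7 0 0 0 0; 0.8 0 0 0 0; 0.85 0 0 0 0; 0.85 0 0 0 0")

```text
time_s: 16.55
ee_pos: [452.4, 13.8, 122.1]
orientation: [[-0.0, 0.443, -0.897], [-0.0, -0.897, -0.443], [-1.0, -0.0, 0.0]]
ft_force: [-0.2, 1.6, -2.5]
grip_width: 17.8
```

Emit:
apply_moves(steps="0.02 0 0 0 0; 0.04 0 0 0 0; 0.06 0 0 0 0; 0.07 0 0 0 0; 0.07 0 0 0 0; 0.07 0 0 0 0; 0.07 0 0 0 0; 0.07 0 0 0 0")

```text
time_s: 17.55
ee_pos: [452.5, 13.9, 120.2]
orientation: [[0.0, 0.443, -0.897], [-0.0, -0.897, -0.443], [-1.0, 0.0, -0.0]]
ft_force: [-1.6, 2.2, 0.8]
grip_width: 18.1
```

Emit:
apply_moves(steps="0.02 0 0 0 0; 0.04 0 0 0 0; 0.06 0 0 0 0; 0.08 0 0 0 0; 0.08 0 0 0 0; 0.08 0 0 0 0; 0.08 0 0 0 0; 0.08 0 0 0 0")

```text
time_s: 18.55
ee_pos: [453.0, 14.4, 119.4]
orientation: [[0.001, 0.443, -0.896], [-0.0, -0.896, -0.443], [-1.0, 0.001, -0.001]]
ft_force: [-8.1, 3.9, 19.0]
grip_width: 17.8
```

That is a hard stop: 19 N at TCP z 119.4, about 30 mm below the seated height. Next: ease off and release.

Emit:
apply_moves(steps="-0.03 0 0 0 0; -0.03 0 0 0 0.7; -0.03 0 0 0 0.7; -0.03 0 0 0 0.7; -0.03 0 0 0 0.7; -0.03 0 0 0 0.7; -0.03 0 0 0 0.7; -0.03 0 0 0 0.7")

```text
time_s: 19.55
ee_pos: [452.6, 13.9, 118.7]
orientation: [[0.0, 0.443, -0.897], [-0.0, -0.897, -0.443], [-1.0, 0.0, -0.0]]
ft_force: [0.3, -0.2, -0.6]
grip_width: 60.6
```

```bash
python3 rim.py 8
```

```text
19.55 [452.56585483  13.93493573 118.73623267] [ 0.27218968 -0.15114878 -0.56824324] 60.6477301007468
(314, 216, 42, 48) 333 245
[(216, 329, 329, np.float64(329.0)), (219, 321, 329, np.float64(325.0)), (222, 321, 329, np.float64(325.0)), (225, 321, 349, np.float64(335.0)), (228, 322, 349, np.float64(335.5)), (231, 322, 349, np.float64(335.5)), (234, 322, 349, np.float64(335.5)), (237, 319, 350, np.float64(334.5)), (240, 316, 353, np.float64(334.5)), (243, 314, 354, np.float64(334.0)), (246, 314, 355, np.float64(334.5)), (249, 314, 355, np.float64(334.5)), (252, 315, 354, np.float64(334.5)), (255, 317, 353, np.float64(335.0)), (258, 319, 351, np.float64(335.0)), (261, 323, 346, np.float64(334.5))]
0 [334.3 251.5] 30 [334.6 242.9] 60 [334.9 234. ] 90 [335.2 224.7] 120 [335.6 214.9] 150 [335.9 204.7]
```

Open at 60 mm with no force. Next: raise, then move aside so both cameras can see.

Emit:
apply_moves(steps="-0.3 0 0 0 0.7; -0.8 0 0 0 0.7; -1.4 0 0 0 0.7; -2 0 0 0 0.7; -2.8 0 0 0 0.7; -3.6 0 0 0 0.7; -4 0 0 0 0.7; -4 0 0 0 0.7")

```text
time_s: 20.6
ee_pos: [452.9, 14.0, 239.6]
orientation: [[0.002, 0.443, -0.897], [-0.0, -0.897, -0.443], [-1.0, 0.001, -0.001]]
ft_force: [0.3, -0.3, -0.9]
grip_width: 60.8
```

Emit:
apply_moves(steps="0 0.5 0 0 0.7; 0 1.5 0 0 0.7; 0 3 0 0 0.7; 0 4.5 0 0 0.7; 0 6 0 0 0.7; 0 7 0 0 0.7; 0 7.5 0 0 0.7; 0 7.5 0 0 0.7")

```text
time_s: 21.6
ee_pos: [551.9, -188.4, 237.8]
orientation: [[-0.001, 0.442, -0.897], [0.001, -0.897, -0.442], [-1.0, -0.001, 0.001]]
ft_force: [-0.5, 1.4, -0.1]
grip_width: 60.9
```

```bash
python3 - <<'E'
from h import *
s=arm.state();print(s["time_s"],s["ee_pos"])
a=arm.get_image("side")[:,:,::-1];b=arm.get_image("top")[:,:,::-1]
cv2.imwrite("pics/s9_raw.png",a);cv2.imwrite("pics/t9_raw.png",b)
cv2.imwrite("pics/p9.png",np.hstack([cv2.resize(a[130:300,240:440],None,fx=2,fy=2),cv2.resize(b[180:350,200:400],None,fx=2,fy=2)]))
# bell shift
for n,im,bx in(("side",a,(150,240,215,300)),("top",b,(235,115,290,165))):
    for t,i in(("before",cv2.imread(f"pics/{n}0.png")),("after",im)):
        c=blob(cv2.inRange(cv2.cvtColor(i,cv2.COLOR_BGR2HSV),(12,120,60),(28,255,255)),bx);print("bell",n,t,cv2.boundingRect(c))
for n,im,bx in(("side",a,(300,170,375,240)),("top",b,(265,205,345,290))):
    d=((cv2.cvtColor(im,cv2.COLOR_BGR2HSV)[:,:,2]<60)*255).astype(np.uint8)
    r=cv2.minAreaRect(blob(d,bx));print(n,r);globals()[n]=r
print(tri(side[0],top[0]))
E
```

```text
21.6 [ 551.91892925 -188.42014461  237.78193698]
bell side before (161, 248, 41, 45)
bell side after (161, 248, 41, 45)
bell top before (244, 122, 34, 36)
bell top after (244, 122, 34, 36)
side ((335.94927978515625, 210.80258178710938), (7.636475086212158, 42.34773254394531), 78.95906829833984)
top ((305.3160705566406, 253.2688751220703), (42.15380859375, 9.032958984375), 60.945396423339844)
(array([451.38326747,  14.05043911, 131.43450982]), np.float64(3.732018077763071))
```

View pics/p9.png

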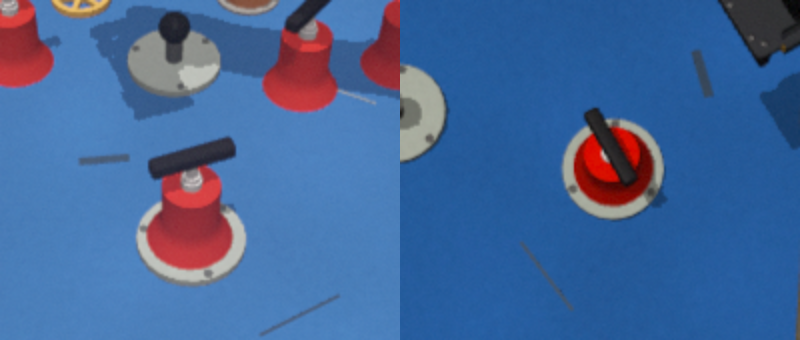

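The handle is down with no yellow stem visible, and the head sits flat and centred on the brass stand. The bell has not moved in either view. Handing in.

```bash
python3 -c "
from cell import arm
print(arm.finish_job())"
```

```text
the job is handed in; nothing more can be done
None
```

The coupler is seated on the brass stand, locked and released, and I handed the job in at about 22 s. I took the leftmost coupler (y≈-103 mm), lifted it by its handle until the yellow stem showed, and lowered it over the brass ball. The weight came off the wrist at the expected height with the handle still up. I then pressed the handle about 30 mm to a hard stop (19 N), let go and backed away.

**Last checks that agreed:**
- Both views show the head upright and centred on the base, with no yellow stem showing.
- The bell's pixel boxes are the same as at the start.
- The wrist force was about zero after release.

**Weaker checks:**
- The final handle height triangulated to 131 mm against 136 mm expected, with a 3.7 mm gap between the two rays. That points to camera error, not a raised handle.
- The rim's lower edge sat about 2 px off its predicted row, as it also did while the head was hanging.

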